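Seal a conservation transit case at the roller-track bay

ROBOT

A 6-joint arm with a two-finger parallel gripper is mounted at the origin on the work surface. World frame = base frame: x ahead of the robot, y to its left, z up, the work surface at z = 0. Lengths are in m, angles in rad, forces in N, time in s.
With the tool pointing down it reaches from about 0.35 to 0.975 m from the base axis. Payload 4.9 kg.
Tool frame: the origin (TCP) lies at the very end of the fingers, on their centre line; the grasp point (between the pads) lies manip.grip_point_offset behind it (manip.grip_point_offset is the distance from the TCP to the grasp point, in m); z points along the fingers, y is the line along which they close (so a half turn about z gives the same grasp; the last joint's range is limited). The gripper opens to 85 mm and grips with 20 to 120 N. Pads are 22 mm wide; open, the fingers measure 114 mm over their backs; the gripper's body (76 mm by 85 mm) begins 54 mm behind the grasp point. The pads swing forward as they close: fully open they stand 13 mm farther back than shut.
Start: joints at [1.227, 0.053, 1.613, -0, 1.476, -0.119], TCP at [0.139, 0.609, 0.231] pointing down, gripper open.
Joint ranges: [-3.01, 3.01], [-1.01, 2.22], [0.06, 2.58], [-1.02, 4.17], [0.09, 2.62], [-3.14, 3.14]. Speed limits (rad/s): [2.57, 2.57, 3.14, 3.14, 3.14, 3.14].

INTERFACE

Orientations are given as a unit quaternion [w, x, y, z].
In Python, from plant import manip gives the robot as it stands.
- The arm moves only by the shell command python3 -m crank 'ROWS' [OPENING]. ROWS is JSON, a list of rows, each an object of numbers: "x", "y", "z": the shift along the tool's x, y, z in cm; "turn": the turn about the tool's z in rad. In form: [{"x": .., "y": .., "z": .., "turn": ..}, ...]. A call has 1 to 5 rows; each row shifts and turns the commanded pose from where the row before left it, along the tool's axes as they then stand; what a row does not reach is not made up. A row lasts 1/10 s, in which the tool goes at most 50 mm and 8.59 degrees, less where a joint would pass 70% of its speed; a pose out of reach is approached as far as the arm can. A call with a gripper value outside its range is refused whole. OPENING is the opening in per cent of the stroke, from 0 (shut) to 100 (fully open), set as the call begins (- or left out, the last holds). The fingers move at their own pace and stop on an object; the grip force is fixed at half the most. Time passes only in rows, so rows that do not move let the fingers close. It gives the time, the measured TCP pose, the force, the opening and the grip force at its end, in the units of the state.
- manip.state(): the state, without advancing time (a new reading comes with each control period).
- manip.grab_frame(name): name is "scene" or "top"; returns (picture, depth): 480x640x3 uint8, red, green, blue; 480x640 float32, m along the optical axis (not along the pixel's ray), 0 where there is no reading.
- manip.camera_model(name): a dict with "mtx" (3x3 intrinsics, pixels), "world_to_cam" (4x4, takes a point from world to camera coordinates). Camera axes: x right, y down, z forward; pixel columns grow to the right and rows downward; lengths in m; the calibration is good to about 2 mm. A picture is of the moment at which its call begins. camera_model takes no time and is no camera call.
- manip.job_done(): hands the job in; it is judged then, once.
The state is a dict: "time": time; "joint_pos": joint angles; "joint_vel": joint speeds; "joint_efforts": joint torques, N m; "tool_pos": TCP position; "tool_rot": TCP orientation; "contact_force": force on the tool from outside, world axes, zero at the start; "ft_torque": the same for the moment, N m; "gripper_width": opening from 0.0 (shut) to 1.0 (fully open); "grasp_force": force on a finger pad.
Only numpy, scipy, OpenCV 4.12 (cv2) and the standard library are available. Lean on these libraries where they do the work, as an engineer would, in place of code of your own. Each camera call takes 0.05 s, during which the arm holds its last target. There are 200 camera calls.

TASK

Push the blue transit case along the rollers, without lifting it off them, until it rests against the yellow end stop of the bay. There, turn the orange quarter-turn fastener on its lid until its white slot lines up with the two red marks, then press the lid down flush onto the case and finish while still holding it pressed shut, because the springy seal lifts it again as soon as it is let go. Leave the jar, the tape measure and the stapler where they are.

Things in the scene. Friction and masses are not known exactly. Their poses are not given: they have to be found in the camera images.
- track: Fixed roller track 560 mm long, 190 wide (260 over its feet); origin on the bench at its middle. Its +x is the travel direction, to the bay, roughly the robot's left. 13 free steel rollers, tops 50 mm above the bench, between green rails 65 mm high, inner faces 157 mm apart (white cheeks 85 mm high in the bay). Yellow stop plate 95 mm high, its black bumper's face at x = +250 mm.
- bay (a point): Point fixed to the track, axes as the track: where the centre of the case is when it rests against the bumper (150 mm in +x from the track's origin, 90 mm above the bench).
- case_center (a point): Centre of the blue case's body, 40 mm above its underside. Body 200 mm long (x axis, along the track), 150 wide, 80 high without lid; about 0.8 kg in all. It stands on the rollers, 3.5 mm play to each rail, and starts 180 to 270 mm short of the bay. Push on its rear (-x) end face.
- lid: Aluminium lid 200 x 150 x 8 mm, origin at the centre of its underside, axes as the case. A springy seal holds it up: untouched, its underside is 48 mm above case_center, fully home 40 mm (8 mm travel, 2 N to start, 9 N when home). It goes home only while the fastener is lined up, else it stops after 1.5 mm. The two red marks are lines along the case's length.
- wing (a point): Middle of the fastener's upright orange wing, at the middle of the lid: 42 mm long (the point's x axis, as the white slot in its top), 14 mm thick (y), reaching from 5 to 28 mm above the lid's top face; this point is 16.5 mm above that face. Below it a steel disc, 44 mm diameter, 5 mm high. It turns about the vertical and rides down with the lid.
- fastener (a joint): Angle of the fastener in rad, anticlockwise from above positive: 0 = slot lined up with the red marks (along the case), 1.57 = crosswise. It starts between 0.7 and 1.4, so it is turned clockwise; it can overshoot to -0.4, stays where it is left and takes about 0.03 N m.
- jar: White jar, 64 mm diameter, 60 mm high, origin under its centre; a bystander.
- tape: Yellow tape measure, 65 x 36 x 62 mm, origin under its centre; a bystander.
- stapler: Orange hand stapler, 90 x 26 x 82 mm, origin under its centre; a bystander.
Things that resemble listed ones, but are neither listed nor needed, are in the scene too. Leave any green or pink look-alike of the part that bears case_center alone.

How it is judged:
On the way, in this order (a step that is already met when the one before it is completed fails the run):
1. the case is in the bay against the stop (x of case_center in the frame of bay between -0.01 and 0.01 m and y of case_center in the frame of bay between -0.012 and 0.012 m), for 0.2 s.
2. the fastener's slot is lined up with the red marks, with the case in the bay (all of step 1 and value of joint fastener between -0.18 and 0.18 rad), for 0.1 s.
At the end, for the whole second after the job is handed in: The case stands on the rollers within 10 mm of the bumper, the slot is within 0.18 rad of the marks, the lid is within 1.5 mm of fully home, and the robot's fingers (alone) hold it there, bearing on the lid or its fastener with more than 4 N (all of step 2 and z of lid in the frame of case_center below 0.0415 m and contact force between the fingers and lid above 4 N and z of case_center in the frame of bay between -0.005 and 0.005 m); the arm keeps its last pose, push and grip.
It fails at once if the case is lifted off the rollers (z of case_center in the frame of bay above 0.025 m).
It fails at once if the jar is disturbed (distance of jar from where it was at the start of the episode above 0.025 m).
It fails at once if the tape is disturbed (distance of tape from where it was at the start of the episode above 0.025 m).
It fails at once if the stapler is disturbed (distance of stapler from where it was at the start of the episode above 0.025 m).
It also fails if it takes over 54 s, if anything falls off the work surface, if the arm or the gripper's body presses on something with over 40 N, if the wrist force passes 120 N, or if a joint passes its speed limit or range.

## Working session

There is one attempt and no reset: what is moved stays moved. The work goes in short steps, Python scripts to look and compute and a shell command to move; the robot and the scene stay as the last step left them, time stands still between calls to the robot, and variables do not carry over. Pictures are saved under pics/ and viewed, at most 10 in all, crops included, and the job is handed in when it is done.

```bash
mkdir -p pics; ls
python3 - <<'E'
from plant import manip
import cv2,numpy as np
for n in("scene","top"):
    p,d=manip.grab_frame(n); cv2.imwrite(f"pics/{n}0.png",p[:,:,::-1]); np.save(f"pics/{n}0.npy",d)
    print(n,{k:np.round(v,4).tolist() for k,v in manip.camera_model(n).items()})
print(manip.grip_point_offset, manip.state())
E
```

```text
pics
scene {'mtx': [[462.4185, 0.0, 319.6577], [0.0, 462.4185, 231.524], [0.0, 0.0, 1.0]], 'world_to_cam': [[0.3099, 0.9508, -0.0038, -0.1808], [0.7396, -0.2436, -0.6275, -0.318], [-0.5975, 0.1916, -0.7786, 1.5616], [0.0, 0.0, 0.0, 1.0]]}
top {'mtx': [[570.4973, 0.0, 321.4332], [0.0, 570.4973, 241.3981], [0.0, 0.0, 1.0]], 'world_to_cam': [[0.0265, -0.9996, 0.0127, -0.0081], [-0.9826, -0.0284, -0.1835, 0.5384], [0.1838, -0.0076, -0.9829, 1.5465], [0.0, 0.0, 0.0, 1.0]]}
0.0187 {'time': 0.1, 'joint_pos': array([ 1.22702180e+00,  5.32996228e-02,  1.61418946e+00,  2.60175022e-05,
        1.47602378e+00, -1.18978416e-01]), 'joint_vel': array([ 0.00080634, -0.00136904, -0.00229896, -0.00074879, -0.00113529,
        0.00135698]), 'joint_efforts': array([ 8.46202784e-05, -3.94902670e+01, -3.71362925e+01, -6.20498213e-05,
        3.96028423e-03,  2.33036980e-05]), 'tool_pos': array([0.13909858, 0.60872635, 0.23016095]), 'tool_rot': array([-2.32773462e-04,  1.12162727e-01,  9.93689388e-01, -9.31552210e-04]), 'contact_force': array([-0.43477665,  0.58932848, -0.58654454]), 'ft_torque': array([0.00740171, 0.02554064, 0.00417381]), 'grasp_force': 0.0, 'gripper_width': 1.003541977674401}
```

View pics/scene0.png

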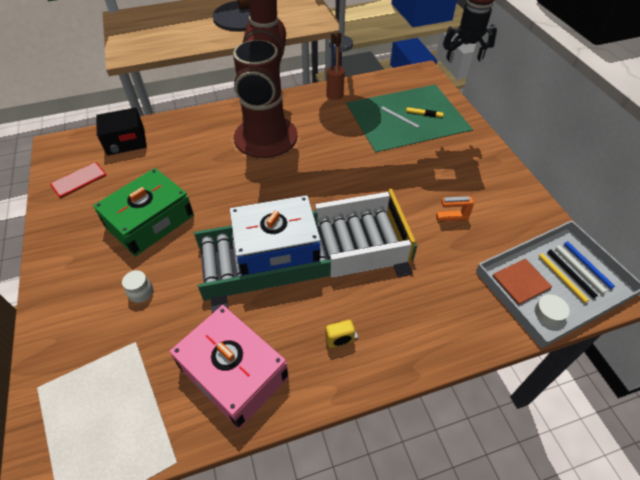

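View pics/top0.png

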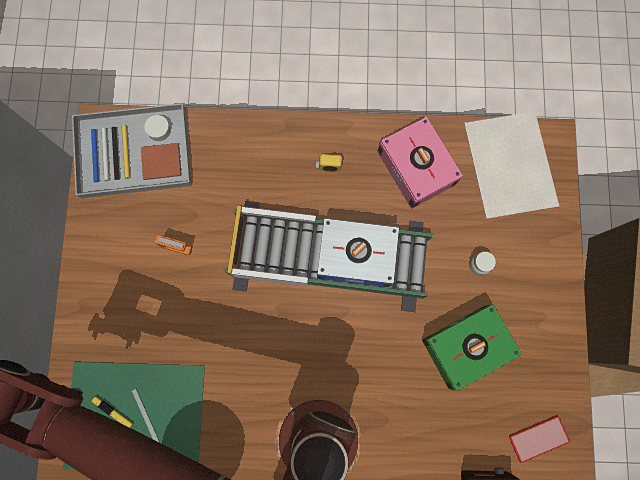

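The scene view shows the blue case with its white lid at about (275,235). In the top view its lid covers roughly (318-400, 220-285) with the fastener at (358,250), and the yellow stop is at (235,240). The jar is at (484,262), beside the track's rear end.

```bash
cat > h.py <<'E'
from plant import manip
import cv2,numpy as np
def grab(n): return manip.grab_frame(n)
def world(n,d):
    m=manip.camera_model(n);K=m["mtx"];T=np.linalg.inv(m["world_to_cam"])
    v,u=np.mgrid[:480,:640]
    P=np.stack([(u-K[0,2])/K[0,0]*d,(v-K[1,2])/K[1,1]*d,d,np.ones_like(d)],-1)
    return (P@T.T)[...,:3]
def hsv(p): return cv2.cvtColor(p,cv2.COLOR_RGB2HSV)
def comp(mask,seed=None):
    n,l,s,c=cv2.connectedComponentsWithStats(mask.astype(np.uint8))
    i=1+np.argmax(s[1:,4]) ; return l==i
def rect(xy):
    (c,s,a)=cv2.minAreaRect((xy*1000).astype(np.float32)); return np.round(c,1),np.round(s,1),a
E
python3 - <<'E'
from h import *
p=cv2.imread("pics/top0.png")[:,:,::-1].copy();d=np.load("pics/top0.npy");W=world("top",d);H=hsv(p)
roi=np.zeros((480,640),bool);roi[190:320,215:440]=1
z=W[...,2];ok=roi&(d>0)
lid=comp(ok&(abs(z-.146)<.005)); print("lid",rect(W[lid][:,:2]),z[lid].mean())
yel=comp(ok&(H[...,0]>18)&(H[...,0]<35)&(H[...,1]>120)); print("stop",rect(W[yel&(z>.085)][:,:2]),z[yel].max())
gr=ok&(H[...,0]>45)&(H[...,0]<90)&(H[...,1]>60)&(z>.058)&(z<.072)
print("green",rect(W[gr][:,:2]),gr.sum())
ch=ok&(abs(z-.085)<.006)&(H[...,1]<60)&(H[...,2]>150);print("cheek",rect(W[ch][:,:2]))
org=ok&(H[...,0]<20)&(H[...,1]>110)&(z>.155); org=comp(org);print("wing",rect(W[org][:,:2]),z[org].mean(),org.sum())
red=ok&((H[...,0]<6)|(H[...,0]>172))&(H[...,1]>150)&(z>.135)&(z<.153);print("red",rect(W[red][:,:2]),red.sum())
jar=np.zeros_like(roi);jar[245:280,465:500]=1;j=jar&(abs(z-.06)<.005);print("jar",rect(W[j][:,:2]))
crop=cv2.resize(p[200:300,300:440,::-1],None,fx=5,fy=5,interpolation=2);cv2.imwrite("pics/c1.png",crop)
E
```

```text
lid (array([500. , -89.4]), array([200.1, 151.3]), 84.63902282714844) 0.14634573298102005
stop (array([529.8, 244.9]), array([ 13., 187.]), 84.5843276977539) 0.10585458787466617
green (array([505.9, -15.5]), array([557.7, 177.4]), 84.71894836425781) 497
cheek (array([520.7, 137.1]), array([205.3, 188.3]), 84.50396728515625)
wing (array([499. , -89.2]), array([13.3, 40.3]), 47.19037628173828) 0.17367124384211846 61
red (array([500.1, -88.9]), array([132.1,   4.6]), 85.2179946899414) 29
jar (array([ 493.8, -447.4]), array([54.5, 53.3]), 41.408843994140625)
```

View pics/c1.png

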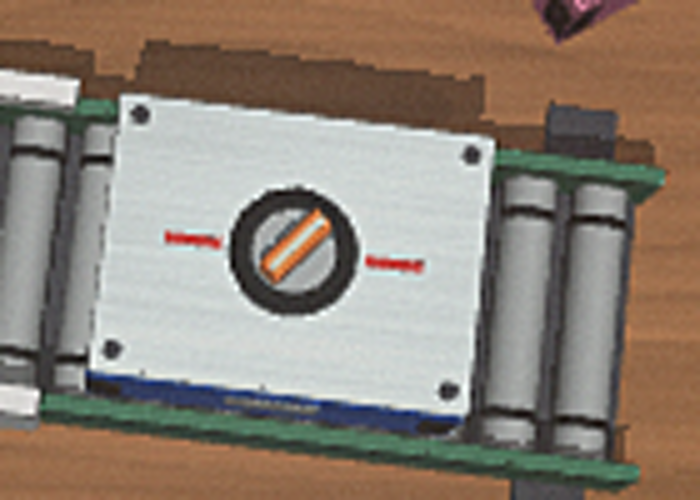

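The crop shows the wing running from lower left to upper right, with the red marks along the case. From the depth points: track yaw 84.6°, lid centre (0.500, -0.089), fastener about 0.92 rad, and about 224 mm to the bay. I'll align the tool's y axis with the track and go behind the case.

```bash
python3 -m crank '[{"turn":-0.131},{"x":-3.4,"y":-3.5},{"x":-3.4,"y":-3.5},{"x":-3.4,"y":-3.5},{"x":-3.4,"y":-3.5}]' 100
python3 -m crank '[{"x":-3.4,"y":-3.5},{"x":-3.4,"y":-3.5},{"x":-3.4,"y":-3.5},{"x":-3.4,"y":-3.5},{"x":-3.4,"y":-3.5}]' 
python3 -m crank '[{"x":-3.4,"y":-3.5},{"x":-3.4,"y":-3.5},{"x":-3.4,"y":-3.5},{"y":-4.5},{"y":-4.5}]' 
python3 -m crank '[{"y":-4.5},{"y":-4.5},{"y":-4.5},{"y":-4.5},{"y":-4.5}]' 
python3 -m crank '[{"y":-4.5},{"y":-4.5},{},{}]'
cat > m.py <<'E'
from h import *
s=manip.state();p=s["tool_pos"];w,x,y,z=s["tool_rot"]
a=np.arctan2(1-2*(x*x+z*z),2*(x*y-w*z)); t=np.array([.0941,.9956]);n=np.array([-.9956,.0941]);r=p[:2]-[.5,-.0894]
print("t",round(s["time"],2),"tool",p.round(4),"y-axis deg",np.degrees(a).round(1),"along,n from start case cm",(r@t*100).round(2),(r@n*100).round(2),"F",s["contact_force"].round(1),"w",round(s["gripper_width"],3))
E
python3 m.py
```

```text
t 0.1 tool [0.1391 0.6087 0.2302] y-axis deg 77.1 along,n from start case cm 66.11 42.5 F [-0.4  0.6 -0.6] w 1.004schema error: expected keys x, y, z, turn
schema error: expected keys x, y, z, turn
schema error: expected keys x, y, z, turn
schema error: expected keys x, y, z, turn
schema error: expected keys x, y, z, turn
```

```bash
python3 -m crank '[{"x":0,"y":0,"z":0,"turn":-0.131},{"x":-3.4,"y":-3.5,"z":0,"turn":0},{"x":-3.4,"y":-3.5,"z":0,"turn":0},{"x":-3.4,"y":-3.5,"z":0,"turn":0},{"x":-3.4,"y":-3.5,"z":0,"turn":0}]' 100
python3 -m crank '[{"x":-3.4,"y":-3.5,"z":0,"turn":0},{"x":-3.4,"y":-3.5,"z":0,"turn":0},{"x":-3.4,"y":-3.5,"z":0,"turn":0},{"x":-3.4,"y":-3.5,"z":0,"turn":0},{"x":-3.4,"y":-3.5,"z":0,"turn":0}]' 
python3 -m crank '[{"x":-3.4,"y":-3.5,"z":0,"turn":0},{"x":-3.4,"y":-3.5,"z":0,"turn":0},{"x":-3.4,"y":-3.5,"z":0,"turn":0},{"x":0,"y":-4.5,"z":0,"turn":0},{"x":0,"y":-4.5,"z":0,"turn":0}]' 
python3 -m crank '[{"x":0,"y":-4.5,"z":0,"turn":0},{"x":0,"y":-4.5,"z":0,"turn":0},{"x":0,"y":-4.5,"z":0,"turn":0},{"x":0,"y":-4.5,"z":0,"turn":0},{"x":0,"y":-4.5,"z":0,"turn":0}]' 
python3 -m crank '[{"x":0,"y":-4.5,"z":0,"turn":0},{"x":0,"y":-4.5,"z":0,"turn":0},{"x":0,"y":0,"z":0,"turn":0},{"x":0,"y":0,"z":0,"turn":0}]' 
python3 m.py
```

```text
time: 0.6
tool_pos: [0.2621, 0.4554, 0.2307]
tool_rot: [-0.0, 0.046, 0.999, -0.0]
contact_force: [-0.5, -0.1, -0.2]
gripper_width: 0.999
grasp_force: 0.0
time: 1.1
tool_pos: [0.4151, 0.2652, 0.231]
tool_rot: [-0.0, 0.047, 0.999, 0.0]
contact_force: [0.8, 1.1, -1.0]
gripper_width: 1.001
grasp_force: 0.0
time: 1.6
tool_pos: [0.4977, 0.0614, 0.2304]
tool_rot: [-0.001, 0.047, 0.999, -0.0]
contact_force: [0.5, -1.5, -0.2]
gripper_width: 0.999
grasp_force: 0.0
time: 2.1
tool_pos: [0.4759, -0.1624, 0.231]
tool_rot: [-0.0, 0.047, 0.999, 0.0]
contact_force: [1.7, -0.9, -0.3]
gripper_width: 0.999
grasp_force: 0.0
time: 2.5
tool_pos: [0.4677, -0.2508, 0.2306]
tool_rot: [-0.001, 0.048, 0.999, 0.001]
contact_force: [0.0, 0.1, 0.2]
gripper_width: 1.0
grasp_force: 0.0
t 2.5 tool [ 0.4677 -0.2508  0.2306] y-axis deg 84.5 along,n from start case cm -16.38 1.69 F [0.  0.1 0.2] w 1.0
```

```bash
python3 -m crank '[{"x":-1.7,"y":-3.2,"z":0,"turn":0},{"x":0,"y":0,"z":4.8,"turn":0},{"x":0,"y":0,"z":4.8,"turn":0},{"x":0,"y":0,"z":4.9,"turn":0},{"x":0,"y":0,"z":0,"turn":0}]'
python3 -m crank '[{"x":0,"y":1.5,"z":0,"turn":0},{"x":0,"y":1,"z":0,"turn":0},{"x":0,"y":0.7,"z":0,"turn":0},{"x":0,"y":0.7,"z":0,"turn":0},{"x":0,"y":0.7,"z":0,"turn":0}]'
python3 -m crank '[{"x":0,"y":0.7,"z":0,"turn":0},{"x":0,"y":0.8,"z":0,"turn":0},{"x":0,"y":0.9,"z":0,"turn":0},{"x":0,"y":1,"z":0,"turn":0},{"x":0,"y":1,"z":0,"turn":0}]'
python3 m.py
python3 - <<'E'
from h import *
for n in("scene","top"):
    p,d=grab(n);cv2.imwrite(f"pics/{n}1.png",p[:,:,::-1]);np.save(f"pics/{n}1.npy",d)
a=cv2.imread("pics/scene1.png")[150:330,150:430];b=cv2.imread("pics/top1.png")[180:320,215:455]
cv2.imwrite("pics/c2.png",np.vstack([cv2.resize(a,(500,321)),cv2.resize(b,(500,279))]))
E
```

```text
time: 3.0
tool_pos: [0.4774, -0.2783, 0.078]
tool_rot: [-0.007, 0.046, 0.999, 0.005]
contact_force: [-0.4, 0.6, -0.5]
gripper_width: 1.001
grasp_force: 0.0
time: 3.5
tool_pos: [0.4883, -0.2382, 0.0888]
tool_rot: [0.002, 0.047, 0.999, -0.001]
contact_force: [1.9, -1.4, 2.1]
gripper_width: 0.996
grasp_force: 1.5
time: 4.0
tool_pos: [0.4923, -0.1944, 0.0883]
tool_rot: [0.002, 0.047, 0.999, -0.001]
contact_force: [2.1, -2.3, 6.3]
gripper_width: 1.006
grasp_force: 3.2
t 4.0 tool [ 0.4923 -0.1944  0.0883] y-axis deg 84.6 along,n from start case cm -10.53 -0.22 F [ 2.1 -2.3  6.3] w 1.006
```

View pics/c2.png

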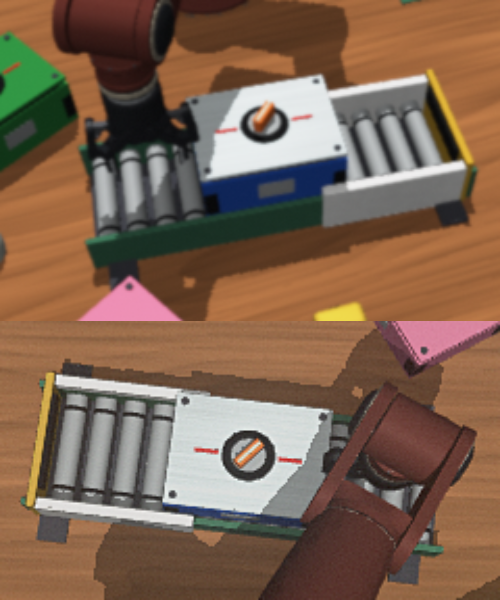

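The crops show the finger's back against the case's rear face and the case moving towards the stop. I'll measure its position and keep pushing.

```bash
cat > lid.py <<'E'
from h import *
import sys
p,d=grab("top");cv2.imwrite(f"pics/top{sys.argv[1]}.png",p[:,:,::-1]);W=world("top",d);H=hsv(p);z=W[...,2]
roi=np.zeros((480,640),bool);roi[190:320,215:440]=1;ok=roi&(d>0)
lid=comp(ok&(abs(z-.146)<.009)&(H[...,1]<70)&(H[...,2]>110)); q=W[lid][:,:2]
t=np.array([.0941,.9956]);n=np.array([-.9956,.0941]);r=(q-[.5,-.0894])
print("lid front along cm",np.percentile(r@t,99.5)*100,"centre",np.percentile(r@t,99.5)*100-10,"n-range",np.percentile(r@n,[.5,99.5])*100,"z",np.median(z[lid]))
org=ok&(H[...,0]<20)&(H[...,1]>110)&(z>.15)
if org.sum()>20:
    org=comp(org);c,s,a=rect(W[org][:,:2]);a=a if s[0]>s[1] else a+90
    print("wing",c,s,"fastener deg",(a-84.6+90)%180-90,"z",z[org].max(),"centre along,n cm",(c/1000-[.5,-.0894])@t*100,(c/1000-[.5,-.0894])@n*100)
E
python3 lid.py 2
python3 -m crank '[{"x":0,"y":1,"z":0,"turn":0},{"x":0,"y":1,"z":0,"turn":0},{"x":0,"y":1,"z":0,"turn":0},{"x":0,"y":1,"z":0,"turn":0},{"x":0,"y":1,"z":0,"turn":0}]'
python3 -m crank '[{"x":0,"y":1,"z":0,"turn":0},{"x":0,"y":1,"z":0,"turn":0},{"x":0,"y":1,"z":0,"turn":0},{"x":0,"y":1,"z":0,"turn":0},{"x":0,"y":1,"z":0,"turn":0}]'
python3 lid.py 3; python3 m.py
```

```text
lid front along cm 16.401158830078117 centre 6.401158830078117 n-range [-7.41426475  7.43248398] z 0.1453541499377471
wing [ 402.5 -143.2] [112.1 281.3] fastener deg 65.65433731079102 z 0.5303704939951523 centre along,n cm -6.273803 9.200841999999998
time: 4.65
tool_pos: [0.4954, -0.1435, 0.0864]
tool_rot: [-0.0, 0.047, 0.999, 0.0]
contact_force: [0.2, -1.6, 4.5]
gripper_width: 1.0
grasp_force: 2.4
time: 5.15
tool_pos: [0.5, -0.0938, 0.0863]
tool_rot: [-0.0, 0.047, 0.999, -0.0]
contact_force: [0.1, -2.6, 5.0]
gripper_width: 0.999
grasp_force: 2.6
lid front along cm 26.37940391223097 centre 16.37940391223097 n-range [-7.41058633  7.44702433] z 0.14508346865145683
wing [412.2 -64.4] [111.3 265.8] fastener deg 77.17927398681641 z 0.5238634445539831 centre along,n cm 1.6628019999999997 8.976617999999998
t 5.2 tool [ 0.4999 -0.0924  0.0861] y-axis deg 84.7 along,n from start case cm -0.3 -0.02 F [-0.2  1.3  2.9] w 1.003
```

```bash
python3 -m crank '[{"x":0,"y":0.9,"z":0,"turn":0},{"x":0,"y":0.9,"z":0,"turn":0},{"x":0,"y":0.9,"z":0,"turn":0},{"x":0,"y":0.8,"z":0,"turn":0},{"x":0,"y":0.6,"z":0,"turn":0}]'
python3 -m crank '[{"x":0,"y":0.4,"z":0,"turn":0},{"x":0,"y":0.3,"z":0,"turn":0},{"x":0,"y":0.3,"z":0,"turn":0},{"x":0,"y":0.3,"z":0,"turn":0},{"x":0,"y":0.3,"z":0,"turn":0}]'
python3 lid.py 4; python3 m.py
```

```text
time: 5.7
tool_pos: [0.5036, -0.0529, 0.086]
tool_rot: [-0.0, 0.047, 0.999, 0.0]
contact_force: [-1.4, -1.5, 0.6]
gripper_width: 1.001
grasp_force: 1.0
time: 6.2
tool_pos: [0.5051, -0.0378, 0.0862]
tool_rot: [-0.0, 0.047, 0.999, -0.0]
contact_force: [-2.8, -1.9, 2.4]
gripper_width: 0.997
grasp_force: 2.0
lid front along cm 32.27090489703659 centre 22.270904897036587 n-range [-7.37827397  7.46310967] z 0.14643126173145027
wing [416.6 -17.8] [111.1 260.6] fastener deg 82.74907531738282 z 0.521302956033995 centre along,n cm 6.3437019999999995 8.977059999999998
t 6.25 tool [ 0.5051 -0.0378  0.0862] y-axis deg 84.6 along,n from start case cm 5.18 -0.02 F [-1.7 -1.7  1.7] w 1.0
```

Case at about 22.3 cm. I'll push gently until the force rises.

```bash
python3 -m crank '[{"x":0,"y":0.25,"z":0,"turn":0},{"x":0,"y":0.25,"z":0,"turn":0},{"x":0,"y":0.2,"z":0,"turn":0},{"x":0,"y":0.2,"z":0,"turn":0},{"x":0,"y":0,"z":0,"turn":0}]'
python3 lid.py 5; python3 m.py
```

```text
time: 6.75
tool_pos: [0.5074, -0.0323, 0.0883]
tool_rot: [0.001, 0.047, 0.999, -0.004]
contact_force: [-3.6, -14.5, 7.6]
gripper_width: 0.998
grasp_force: 6.7
lid front along cm 32.272634151653854 centre 22.272634151653854 n-range [-7.44179202  7.46147418] z 0.14499518059520922
wing [415.7 -17.5] [102.2 263.1] fastener deg 81.56097259521485 z 0.5238489373957018 centre along,n cm 6.365100999999999 9.069486999999999
t 6.8 tool [ 0.5074 -0.0323  0.0883] y-axis deg 84.6 along,n from start case cm 5.75 -0.2 F [ -3.7 -15.2   5.5] w 1.002
```

```bash
python3 -m crank '[{"x":0,"y":-0.5,"z":0,"turn":0},{"x":0,"y":-1.5,"z":0,"turn":0},{"x":0,"y":-2,"z":0,"turn":0},{"x":0,"y":0,"z":-4.5,"turn":0},{"x":0,"y":0,"z":-4.5,"turn":0}]'
python3 -m crank '[{"x":0,"y":0,"z":-4.5,"turn":0},{"x":0,"y":0,"z":-4.5,"turn":0},{"x":0,"y":4.5,"z":0,"turn":0},{"x":0,"y":4.5,"z":0,"turn":0},{"x":0,"y":4.5,"z":0,"turn":0}]'
python3 -m crank '[{"x":0,"y":4.5,"z":0,"turn":0},{"x":0,"y":2.5,"z":0,"turn":0.1},{"x":0,"y":0,"z":0,"turn":0.14},{"x":0,"y":0,"z":0,"turn":0.14},{"x":0,"y":0,"z":0,"turn":0.14}]'
python3 -m crank '[{"x":0,"y":0,"z":0,"turn":0.135},{"x":0,"y":0,"z":0,"turn":0},{"x":0,"y":0,"z":0,"turn":0}]'
python3 m.py
python3 - <<'E'
from h import *
p,d=grab("scene");cv2.imwrite("pics/c3.png",cv2.resize(p[130:310,250:450,::-1],(660,594)))
W=world("scene",d);H=hsv(p);z=W[...,2]
m=(H[...,0]<20)&(H[...,1]>110)&(z>.155)&(z<.18)&(abs(W[...,0]-.52)<.05)&(abs(W[...,1]-.13)<.05)
print(m.sum(),rect(W[m][:,:2]),W[m].mean(0))
E
python3 lid.py 6
```

```text
time: 7.3
tool_pos: [0.5004, -0.0692, 0.1746]
tool_rot: [-0.003, 0.048, 0.999, 0.001]
contact_force: [0.8, 0.3, 1.1]
gripper_width: 1.002
grasp_force: 0.0
time: 7.8
tool_pos: [0.5151, 0.0664, 0.2662]
tool_rot: [0.0, 0.048, 0.999, 0.0]
contact_force: [1.0, 0.2, -0.7]
gripper_width: 1.0
grasp_force: 0.0
time: 8.3
tool_pos: [0.5213, 0.1353, 0.2652]
tool_rot: [-0.001, 0.305, 0.953, -0.0]
contact_force: [-1.0, 0.0, 0.2]
gripper_width: 1.001
grasp_force: 0.0
time: 8.6
tool_pos: [0.5215, 0.135, 0.2656]
tool_rot: [-0.0, 0.365, 0.931, -0.0]
contact_force: [0.9, 0.4, 0.1]
gripper_width: 1.002
grasp_force: 0.0
t 8.6 tool [0.5215 0.135  0.2656] y-axis deg 47.2 along,n from start case cm 22.54 -0.03 F [0.9 0.4 0.1] w 1.002
77 (array([520.5, 131.3]), array([14.4, 42.6]), 48.041038513183594) [0.52744945 0.12696526 0.17006708]
lid front along cm 18.7913903775274 centre 8.7913903775274 n-range [-7.43971048  7.28236765] z 0.14649531522128134
wing [414.8 123.1] [252.3 112.4] fastener deg -78.15797433853149 z 0.6241791699064652 centre along,n cm 20.354768 10.482137
```

View pics/c3.png

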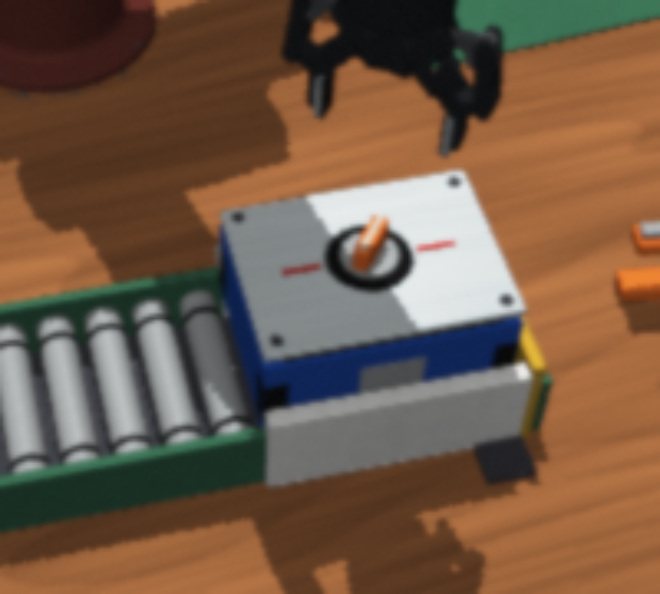

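Case is in the bay, wing at about (0.5205, 0.1315) and still at 138°. In the crop the slot is at about (370,240) and the open fingers are above it. I'll lower and grip.

```bash
python3 -m crank '[{"x":-0.15,"y":-0.3,"z":2,"turn":0},{"x":0,"y":0,"z":4,"turn":0},{"x":0,"y":0,"z":3,"turn":0},{"x":0,"y":0,"z":1.7,"turn":0},{"x":0,"y":0,"z":0,"turn":0}]'
python3 m.py
python3 -m crank '[{"x":0,"y":0,"z":0,"turn":0},{"x":0,"y":0,"z":0,"turn":0},{"x":0,"y":0,"z":0,"turn":0},{"x":0,"y":0,"z":0,"turn":0},{"x":0,"y":0,"z":0,"turn":0}]' 0
python3 -m crank '[{"x":0,"y":0,"z":0,"turn":0},{"x":0,"y":0,"z":0,"turn":0},{"x":0,"y":0,"z":0,"turn":0},{"x":0,"y":0,"z":0,"turn":0},{"x":0,"y":0,"z":0,"turn":0}]'
python3 m.py
```

```text
time: 9.2
tool_pos: [0.5184, 0.1318, 0.1556]
tool_rot: [-0.003, 0.365, 0.931, -0.002]
contact_force: [0.3, 0.4, -0.0]
gripper_width: 1.003
grasp_force: 0.0
t 9.2 tool [0.5184 0.1318 0.1556] y-axis deg 47.2 along,n from start case cm 22.2 0.25 F [ 0.3  0.4 -0. ] w 1.003
time: 9.7
tool_pos: [0.5213, 0.1323, 0.1602]
tool_rot: [0.001, 0.366, 0.931, 0.001]
contact_force: [1.5, -6.2, 0.5]
gripper_width: 0.146
grasp_force: 45.1
time: 10.2
tool_pos: [0.5213, 0.1322, 0.1598]
tool_rot: [0.001, 0.366, 0.931, 0.0]
contact_force: [4.1, -0.4, 2.4]
gripper_width: 0.144
grasp_force: 63.5
t 10.2 tool [0.5213 0.1322 0.1598] y-axis deg 47.1 along,n from start case cm 22.26 -0.03 F [ 4.1 -0.4  2.4] w 0.144
```

Wing gripped (12 mm opening, 63 N). Turning it clockwise by 0.917 rad.

```bash
python3 -m crank '[{"x":0,"y":0,"z":0,"turn":0.1},{"x":0,"y":0,"z":0,"turn":0.12},{"x":0,"y":0,"z":0,"turn":0.12},{"x":0,"y":0,"z":0,"turn":0.12},{"x":0,"y":0,"z":0,"turn":0.12}]'
python3 -m crank '[{"x":0,"y":0,"z":0,"turn":0.12},{"x":0,"y":0,"z":0,"turn":0.12},{"x":0,"y":0,"z":0,"turn":0.097},{"x":0,"y":0,"z":0,"turn":0},{"x":0,"y":0,"z":0,"turn":0}]'
python3 m.py
python3 - <<'E'
from h import *
p,d=grab("scene");cv2.imwrite("pics/c4.png",cv2.resize(p[130:310,250:450,::-1],(660,594)))
E
```

```text
time: 10.7
tool_pos: [0.5212, 0.1322, 0.1597]
tool_rot: [0.0, 0.618, 0.786, 0.0]
contact_force: [3.6, 1.1, 1.6]
gripper_width: 0.141
grasp_force: 63.5
time: 11.2
tool_pos: [0.5211, 0.1322, 0.1596]
tool_rot: [0.0, 0.739, 0.673, 0.0]
contact_force: [2.7, 0.1, 3.0]
gripper_width: 0.142
grasp_force: 63.5
t 11.2 tool [0.5211 0.1322 0.1596] y-axis deg -5.3 along,n from start case cm 22.26 -0.01 F [2.7 0.1 3. ] w 0.142
```

View pics/c4.png

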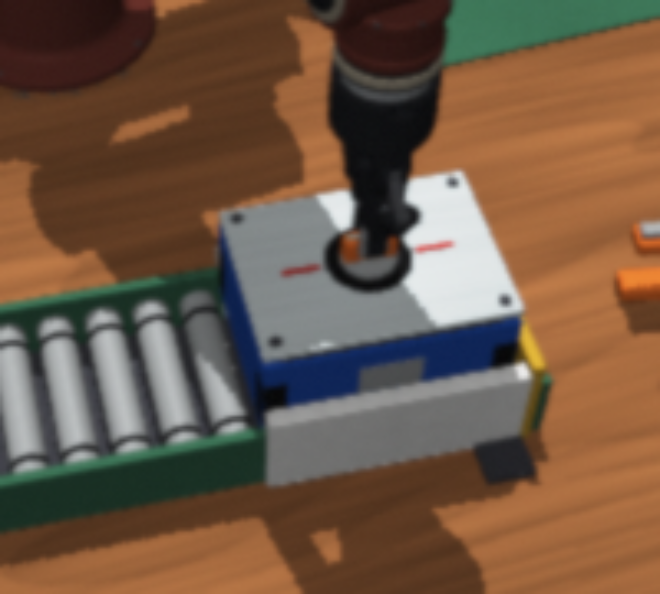

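The gripped wing (orange either side of the finger at about (350,247) and (393,245)) is now in line with the red marks. Pressing down.

```bash
python3 -m crank '[{"x":0,"y":0,"z":0.2,"turn":0},{"x":0,"y":0,"z":0.2,"turn":0},{"x":0,"y":0,"z":0.2,"turn":0},{"x":0,"y":0,"z":0.2,"turn":0},{"x":0,"y":0,"z":0,"turn":0}]'
python3 -m crank '[{"x":0,"y":0,"z":0.1,"turn":0},{"x":0,"y":0,"z":0.1,"turn":0},{"x":0,"y":0,"z":0,"turn":0},{"x":0,"y":0,"z":0,"turn":0},{"x":0,"y":0,"z":0,"turn":0}]'
python3 m.py
```

```text
time: 11.75
tool_pos: [0.5212, 0.1322, 0.1526]
tool_rot: [0.0, 0.74, 0.673, 0.0]
contact_force: [0.2, 0.6, 8.1]
gripper_width: 0.146
grasp_force: 64.4
time: 12.25
tool_pos: [0.5213, 0.1322, 0.1524]
tool_rot: [0.0, 0.74, 0.673, 0.0]
contact_force: [-2.1, -0.6, 15.6]
gripper_width: 0.142
grasp_force: 65.3
t 12.25 tool [0.5213 0.1322 0.1524] y-axis deg -5.4 along,n from start case cm 22.27 -0.03 F [-2.1 -0.6 15.6] w 0.142
```

Hard stop reached (force climbs without travel). I'll add a little margin and check the lid height by depth.

```bash
python3 -m crank '[{"x":0,"y":0,"z":0.1,"turn":0},{"x":0,"y":0,"z":0,"turn":0},{"x":0,"y":0,"z":0,"turn":0},{"x":0,"y":0,"z":0,"turn":0}]'
python3 m.py
python3 - <<'E'
from h import *
d0=np.load("pics/scene0.npy")
p,d=grab("scene");cv2.imwrite("pics/c5.png",cv2.resize(p[130:310,250:450,::-1],(660,594)))
t=np.array([.0941,.9956]);n=np.array([-.9956,.0941])
for D,s in((d0,0),(d,.2227)):
    W=world("scene",D);z=W[...,2];r=W[...,:2]-[.5,-.0894]-s*t
    m=(abs(r@t)<.085)&((r@n)<-.03)&((r@n)>-.065)&(z>.12)&(z<.16);print(m.sum(),np.median(z[m]))
E
```

```text
time: 12.65
tool_pos: [0.5214, 0.1322, 0.1523]
tool_rot: [0.0, 0.74, 0.673, 0.0]
contact_force: [-5.5, -1.1, 19.7]
gripper_width: 0.142
grasp_force: 65.8
t 12.65 tool [0.5214 0.1322 0.1523] y-axis deg -5.4 along,n from start case cm 22.27 -0.04 F [-5.5 -1.1 19.7] w 0.142
833 0.1480869722716185
757 0.14011937695371446
```

View pics/c5.png

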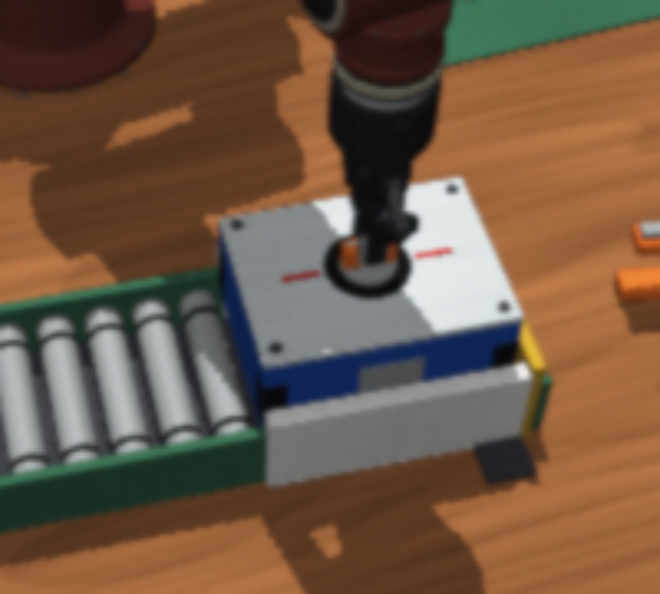

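The crop shows the lid flush and the wing in line with the marks. The lid has dropped 8.0 mm and is held with about 20 N, so I'll hand in.

```bash
python3 -c "
from plant import manip
print(manip.job_done())"
```

```text
the job is handed in; nothing more can be done
None
```

I handed in the job at about 12.7 s, with the case against the stop, the fastener lined up with the red marks, and the lid pressed fully home (8.0 mm drop) and held at about 20 N; no verdict came back.

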